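Meter two blocks out of a tipping cup

TASK

The green tipping cup on its blue stand holds three drilled metal blocks in a row. Press its side lever down by the red bar, slowly, until you feel a block start to shift, hold that angle until the front block has slid out and lies at rest in the white tray while the other two stay in the cup, then go on in the same way for the middle block; keep the rear block in the cup and let the cup swing gently back to level. Do not touch the blocks with the gripper and do not disturb the tray or the other things on the bench.

Things in the scene. Friction and masses are not known exactly. Their poses are not given: they have to be found in the camera images.
- cup (a joint): tilt of the cup (rad): 0 level as it rests, growing as the mouth goes down, stop at 0.85. A spring returns it; pressing the bar takes 2 N, about 3 N from 0.09 rad on, more once blocks are out. Friction alone holds the blocks and differs from run to run: the front block starts to slide at 0.09 to 0.46 rad, the middle one about 0.09 rad later, the rear 0.09 rad after that.
- pivot (a point): point on the cup's pivot axis, midway between the bearing posts of the blue stand (fixed to the bench, base 124 x 90 x 8 mm), 110 mm above the bench. Does not tilt: x is the pivot axis, y points level towards the cup's mouth and the tray, z up. The lever is on the -x side.
- lever_bar (a point): centre of the red round bar (18 mm diameter, 34 mm long, along the pivot axis) of the side lever, pushed down to tip the cup. Cup level, it lies 82 mm to -x, 62 mm to +y, 16 mm above pivot, on an arc of 64 mm radius; 47 mm from the cup's side. A sliding block lowers the force on the bar for a moment; once off, the force stays higher (front 2 N, middle 0.6 N).
- cup_floor (a point): point on the inner floor of the green cup at the foot of the back wall, mid width; axes tilt with the cup, y to the open mouth, z up. Inside 62 mm wide, 147 mm long, walls 34 mm high, open above and at the mouth. The floor is three flats: 47 mm level, 45 mm sloping 5 degrees down, 55 mm sloping 10 degrees down to the mouth, one block on each.
- block_front: drilled metal block 30 x 50 x 20 mm, 0.2 kg, lying across the cup on the flat at the mouth; origin at the centre of its underside
- block_middle: the same kind of block on the middle flat
- block_rear: the same kind of block on the rear flat; it is to stay in the cup
- tray: loose white open tray 110 x 140 x 36 mm (x, y, z), walls 3 mm, below the mouth of the cup; origin at the centre of its underside
- tape_roll: bystander: yellow roll of tape, 101 mm across, 19 mm high
- small_tin: bystander: blue and white round tin, 64 mm across, 22 mm high
- brass_fitting: bystander: brass hose fitting 42 mm long, 14 mm high
- beaker: bystander: glass beaker, 60 mm across, 73 mm high
- screwdriver: bystander: red and black screwdriver 192 mm long, 26 mm high

How it is judged:
On the way, in this order (a step that is already met when the one before it is completed fails the run):
1. the front block lies at rest in the tray while the other two are still in the cup (x of block_front in the frame of tray between -0.06 and 0.06 m and y of block_front in the frame of tray between -0.075 and 0.075 m and z of block_front in the frame of tray between -0.01 and 0.055 m and linear speed of block_front below 0.05 m/s and x of block_middle in the frame of cup_floor between -0.035 and 0.035 m and y of block_middle in the frame of cup_floor between 0 and 0.14 m and z of block_middle in the frame of cup_floor between -0.03 and 0.03 m and x of block_rear in the frame of cup_floor between -0.035 and 0.035 m and y of block_rear in the frame of cup_floor between 0 and 0.14 m and z of block_rear in the frame of cup_floor between -0.03 and 0.03 m), for 0.3 s.
2. the middle block too lies at rest in the tray and the rear block is still in the cup (x of block_front in the frame of tray between -0.06 and 0.06 m and y of block_front in the frame of tray between -0.075 and 0.075 m and z of block_front in the frame of tray between -0.01 and 0.055 m and linear speed of each of block_front, block_middle below 0.05 m/s and x of block_middle in the frame of tray between -0.06 and 0.06 m and y of block_middle in the frame of tray between -0.075 and 0.075 m and z of block_middle in the frame of tray between -0.01 and 0.055 m and x of block_rear in the frame of cup_floor between -0.035 and 0.035 m and y of block_rear in the frame of cup_floor between 0 and 0.14 m and z of block_rear in the frame of cup_floor between -0.03 and 0.03 m), for 0.2 s.
At the end, for the whole second after the job is handed in: The front and middle blocks lie at rest in the tray (inside its walls, less than 55 mm above its underside), the rear block is at rest in the cup, and the cup is back within 0.04 rad of level (all of step 2 and linear speed of block_rear below 0.03 m/s and value of joint cup below 0.04 rad); the robot touches nothing.
It fails at once if the gripper touches a block (contact force between any of the arm, the fingers and block_front above 0.3 N or contact force between any of the arm, the fingers and block_middle above 0.3 N or contact force between any of the arm, the fingers and block_rear above 0.3 N).
It fails at once if the tray is shifted by more than 30 mm (distance of tray from where it was at the start of the episode above 0.03 m).
It fails at once if the cup swings back hard (faster than 3 rad/s) (velocity of joint cup below -3 rad/s).
It fails at once if a bystander is moved by more than 20 mm (distance of any of tape_roll, small_tin, brass_fitting, beaker, screwdriver from where it was at the start of the episode above 0.02 m).
It also fails if it takes over 70 s, if anything falls off the work surface, if the arm or the gripper's body presses on something with over 40 N, if the wrist force passes 120 N, or if a joint passes its speed limit or range.

ROBOT

A 7-joint arm with a two-finger parallel gripper is mounted at the origin on a cart in front of the work surface, level with it; the furniture and walls round the work are solid. World frame = base frame: x ahead of the robot, y to its left, z up, the work surface at z = 0. Lengths are in m, angles in rad, forces in N, time in s.
With the tool pointing down it reaches from about 0.35 to 0.9 m from the base axis. Payload 7.2 kg.
Tool frame: the origin (TCP) lies on the centre line of the jaws, within the pads' length; the fingertips stand 17 mm ahead of it and the grasp point (between the pads) lies 2 mm behind it; z points along the fingers, y is the line along which they close (so a half turn about z gives the same grasp; the last joint's range is limited). The gripper opens to 88 mm and grips with 3 to 60 N. Pads are 20 mm wide; open, the fingers measure 115 mm over their backs; the gripper's body (75 mm by 178 mm) begins 61 mm behind the grasp point.
Start: joints at [-1.385, 0.411, -0.013, 1.596, 0.006, 1.134, -0.082], TCP at [0.157, 0.605, 0.24] pointing down, gripper open.
Joint ranges: [-2.95, 2.95], [-0.29, 1.99], [-1.47, 1.44], [0.14, 2.54], [-1.03, 4.17], [0.13, 1.85], [-2.86, 2.86]. Speed limits (rad/s): [2.39, 2.39, 3.01, 3.01, 3.14, 3.14, 3.14].

INTERFACE

Orientations are given as a unit quaternion [w, x, y, z].
In Python, from rig import arm gives the robot as it stands. The module is installed in compiled form; this text tells all that it offers.
- The arm moves only by the tool move_arm, never from a script. Its argument "motion" is a list of rows, each an object of numbers: "hand": the opening, from 0 (shut) to 1 (fully open); "tx", "ty", "tz": the shift along the tool's x, y, z in m; "rx", "ry", "rz": the turn, a rotation vector about the tool's x, y, z in degrees. In form: [{"hand": .., "tx": .., "ty": .., "tz": .., "rx": .., "ry": .., "rz": ..}, ...]. A call has 1 to 20 rows; each row shifts and turns the commanded pose from where the row before left it, along the tool's axes as they then stand; what a row does not reach is not made up. A row lasts 1/8 s, in which the tool goes at most 62.5 mm and 10.7 degrees, less where a joint would pass 70% of its speed; a pose out of reach is approached as far as the arm can. A call is refused whole if a number of a shift passes 0.0625 or a number of a turn 10.7, either way. A call with a gripper value outside its range is refused whole. The fingers move at their own pace and stop on an object; "squeeze" is the grip in N (left out, the last holds). Time passes only in rows, so rows that do not move let the fingers close. It gives the time, the measured TCP pose, the force, the opening and the grip force at its end, in the units of the state.
- arm.state(): the state, without advancing time (a new reading comes with each control period).
- arm.capture(name): name is "scene" or "side" or "wrist"; returns the picture (384x512x3 uint8, blue, green, red); there is no depth.
- arm.camera_params(name): a dict with "fx", "fy", "cx", "cy" (pixels), "extrinsics" (4x4, takes a point from camera to world coordinates); the wrist camera has in their place "T_tool_cam" (4x4, takes a point from camera to tool coordinates, whose origin is the TCP and whose axes are the flange's). Camera axes: x right, y down, z forward; pixel columns grow to the right and rows downward; lengths in m; the calibration is good to about 2 mm. A picture is of the moment at which its call begins: read the wrist's pose just before it. camera_params takes no time and is no camera call.
- arm.hand_in(): hands the job in; it is judged then, once.
The state is a dict: "time_s": time; "joints": joint angles; "joint_velocities": joint speeds; "joint_efforts": joint torques, N m; "tool_pos": TCP position; "tcp_rot": TCP orientation; "ft_force": force on the tool from outside, world axes, zero at the start; "ft_torque": the same for the moment, N m; "grip_width": opening from 0.0 (shut) to 1.0 (fully open); "finger_force": force on a finger pad.
Only numpy, scipy, OpenCV 4.12 (cv2) and the standard library are available. Lean on these libraries where they do the work, as an engineer would, in place of code of your own. Each camera call takes 0.05 s, during which the arm holds its last target. There are 200 camera calls.

## Working session

There is one attempt and no reset: what is moved stays moved. The work goes in short steps, Python scripts to look and compute and a tool call to move; the robot and the scene stay as the last step left them, time stands still between calls to the robot, and variables do not carry over. Pictures are saved under pics/ and viewed, at most 10 in all, crops included, and the job is handed in when it is done.

Besides the shell and the picture viewer there is one more tool, called after "Call:" as name([rows], argument=value, ...), one row to a line, values as JSON. move_arm: Moves the arm, as the interface text tells. Its arguments: {"type":"object","properties":{"motion":{"type":"array","items":{"type":"object","properties":{"hand":{"type":"number"},"tx":{"type":"number"},"ty":{"type":"number"},"tz":{"type":"number"},"rx":{"type":"number"},"ry":{"type":"number"},"rz":{"type":"number"}}}},"squeeze":{"type":"number"}},"required":["motion"]}

```bash
mkdir -p pics; python3 - <<'E'
from rig import arm
import cv2,numpy as np
s=arm.state(); print(s)
for n in("scene","side"):
    im=arm.capture(n); cv2.imwrite(f"pics/{n}0.png",im)
    p=arm.camera_params(n); print(n,p)
print(arm.camera_params("wrist"))
E
```

```text
{'time_s': 0.0, 'joints': array([-1.38516716,  0.41193422, -0.01274657,  1.5970498 ,  0.00561066,
        1.13425902, -0.08220966]), 'joint_velocities': array([ 0.00017269,  0.0002519 , -0.00083862, -0.00186205, -0.0002664 ,
       -0.00202446, -0.00251446]), 'joint_efforts': array([-5.14530930e-04, -5.87940180e+01,  6.41019009e-01, -2.91082120e+01,
       -5.40690380e-02,  1.80300605e-02,  1.23683290e-04]), 'tool_pos': array([0.15684834, 0.60450927, 0.23878512]), 'tcp_rot': array([-4.74105221e-05,  1.26548717e-01,  9.91960065e-01, -8.05927499e-04]), 'ft_force': array([-0.01611072, -0.17227783, -0.40463773]), 'ft_torque': array([-0.05167942,  0.04708524,  0.01273775]), 'finger_force': 0.0, 'grip_width': 1.0003389859615655}
scene {'fx': 363.162752341905, 'fy': 363.162752341905, 'cx': 252.12586045086283, 'cy': 192.44944332307364, 'extrinsics': array([[ 0.70685493, -0.48624893,  0.51372959,  0.05084891],
       [-0.70735347, -0.48314934,  0.51596296, -0.51973536],
       [-0.00267832, -0.72809937, -0.68546636,  0.70286213],
       [ 0.        ,  0.        ,  0.        ,  1.        ]])}
side {'fx': 418.07830137360753, 'fy': 418.07830137360753, 'cx': 249.05347237971756, 'cy': 190.5931316349928, 'extrinsics': array([[ 0.93106466, -0.21872545,  0.2920236 ,  0.1570911 ],
       [-0.36476613, -0.5404392 ,  0.75820258, -0.9382907 ],
       [-0.0080172 , -0.81245594, -0.58296747,  0.72721987],
       [ 0.        ,  0.        ,  0.        ,  1.        ]])}
{'fx': 273.12648967355807, 'fy': 273.12648967355807, 'cx': 250.58825246261904, 'cy': 189.22994181034667, 'T_tool_cam': array([[ 2.10500740e-04, -9.52037004e-01, -3.05982841e-01,
         8.56339026e-02],
       [ 9.99999969e-01,  1.58665275e-04,  1.94277300e-04,
        -2.80694078e-04],
       [-1.36410327e-04, -3.05982873e-01,  9.52037007e-01,
        -1.44644747e-01],
       [ 0.00000000e+00,  0.00000000e+00,  0.00000000e+00,
         1.00000000e+00]])}
```

View pics/scene0.png

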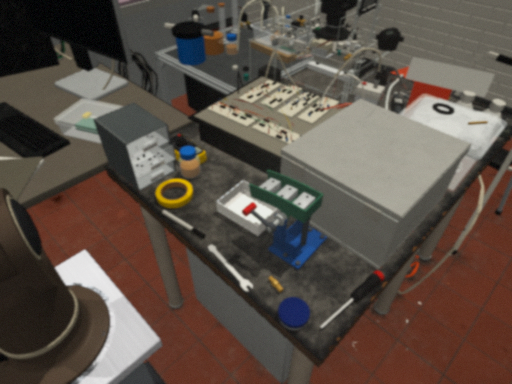

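View pics/side0.png

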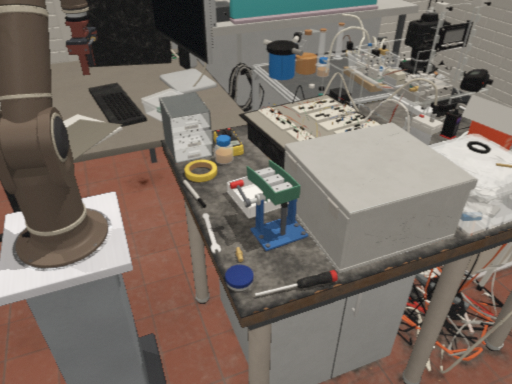

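The scene view shows the red bar near (249,209), the blue base near (297,245), the green cup near (287,195) and the tray near (245,208). In the side view the bar is near (235,184), the cup near (272,183) and the base near (277,235). Next I segment by colour and triangulate.

```bash
cat > h.py <<'E'
import cv2,numpy as np
from rig import arm
def ray(p,uv):
    T=p["extrinsics"]; d=T[:3,:3]@[(uv[0]-p["cx"])/p["fx"],(uv[1]-p["cy"])/p["fy"],1]
    return T[:3,3],d/np.linalg.norm(d)
def onz(n,uv,z):
    o,d=ray(arm.camera_params(n),uv); return o+d*(z-o[2])/d[2]
def tri(a,b,na="scene",nb="side"):
    A=np.zeros((3,3));B=np.zeros(3);R=[ray(arm.camera_params(na),a),ray(arm.camera_params(nb),b)]
    for o,d in R: M=np.eye(3)-np.outer(d,d);A+=M;B+=M@o
    x=np.linalg.solve(A,B); return x,max(np.linalg.norm(np.cross(x-o,d)) for o,d in R)
def blobs(im,lo,hi,roi,mn=15):
    m=cv2.inRange(cv2.cvtColor(im,cv2.COLOR_BGR2HSV),lo,hi);k=np.zeros_like(m);x0,y0,x1,y1=roi;k[y0:y1,x0:x1]=255;m&=k
    n,l,st,c=cv2.connectedComponentsWithStats(m)
    return [(c[i],st[i],(l==i)) for i in range(1,n) if st[i][4]>=mn]
E
python3 - <<'E'
from h import *
np.set_printoptions(precision=4,suppress=True)
C={}
for n,roi in(("scene",(205,155,345,285)),("side",(215,155,320,260))):
    im=cv2.imread(f"pics/{n}0.png")
    for nm,lo,hi in(("red",(0,120,70),(6,255,255)),("red2",(172,120,70),(180,255,255)),("blue",(105,150,30),(125,255,255)),("green",(60,80,20),(95,255,255))):
        for c,st,m in blobs(im,lo,hi,roi):
            print(n,nm,c,st)
            if st[4]>30:
                cn=max(cv2.findContours(m.astype(np.uint8),0,2)[0],key=len); 
                if nm in("green","blue"): print(cv2.approxPolyDP(cn,3,True)[:,0].tolist())
    x0,y0,x1,y1=roi
    cv2.imwrite(f"pics/{n}c.png",cv2.resize(im[y0:y1,x0:x1],None,fx=4,fy=4,interpolation=2))
a=cv2.imread("pics/scenec.png");b=cv2.imread("pics/sidec.png");h=600
f=lambda i:cv2.resize(i,(400,int(i.shape[0]*400/i.shape[1])))
a,b=f(a),f(b);H=max(a.shape[0],b.shape[0]);o=np.zeros((H,800,3),np.uint8);o[:a.shape[0],:400]=a;o[:b.shape[0],400:]=b
cv2.imwrite("pics/crops.png",o)
E
```

```text
scene red [248.9412 208.4118] [243 203  13  12  85]
scene blue [296.5248 245.3006] [ 270  222   56   47 1151]
[[299, 222], [286, 231], [281, 229], [285, 234], [282, 236], [282, 232], [277, 237], [281, 237], [280, 241], [270, 247], [297, 268], [325, 238], [312, 230], [307, 233], [306, 244], [300, 246]]
scene green [288.2184 197.5613] [ 251  169   72   54 1044]
[[251, 184], [254, 195], [302, 222], [322, 195], [267, 169], [269, 175], [280, 178], [283, 184], [296, 185], [299, 192], [307, 190], [316, 196], [302, 210]]
side red [236.3699 183.5753] [230 180  14   9  73]
side blue [291.9412 207.7647] [289 205   6   7  17]
side blue [264.3009 226.4159] [255 213  24  22 113]
[[278, 224], [272, 223], [269, 230], [267, 226], [260, 227], [261, 213], [255, 232], [265, 233]]
side blue [270.069 236.   ] [265 233   9   8  29]
side blue [264.2174 240.4348] [260 238   9   6  23]
side green [275.9972 186.1634] [248 162  52  42 716]
[[248, 168], [249, 178], [275, 203], [297, 196], [299, 186], [273, 162], [270, 165], [294, 185], [278, 193]]
```

View pics/crops.png

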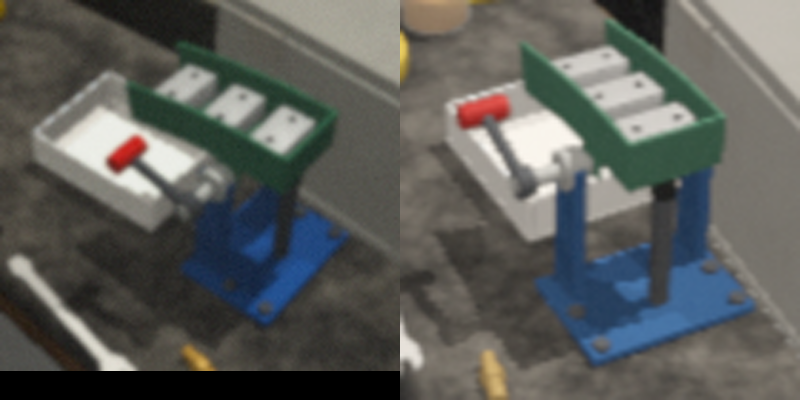

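The crops show all parts clearly: the red bar on its lever, left of the cup and above the tray, and the three blocks in the cup. Base corners are scene (270,247), (297,268), (325,238) and side (251,229), (267,250), (308,234).

```bash
python3 - <<'E'
from h import *
np.set_printoptions(precision=4,suppress=True)
b=tri((248.94,208.41),(236.37,183.58)); print("bar",b)
P=[]
for a,c in(((270,247.5),(251.3,229)),((297,268),(266.7,250)),((325.5,238),(308.2,234.5))):
    p,q=onz("scene",a,.008),onz("side",c,.008); print(p,q,tri(a,c)); P.append((p+q)/2)
P=np.array(P); print("edges",np.linalg.norm(P[1]-P[0]),np.linalg.norm(P[2]-P[1]))
u=P[2]-P[1]; v=P[0]-P[1]; print("ang",np.degrees(np.arctan2(u[1],u[0])),np.degrees(np.arctan2(v[1],v[0])),"centre",(P[0]+P[2])/2)
# cup rim corners: mouth-left top, back-left top, back-right top, mouth-right top
S=lambda x,y:(205+x/2.857,155+y/2.857); D=lambda x,y:(215+(x-400)/3.81,155+y/3.81)
for n,a,c in(("mouthL",(130,83),(522,44)),("backL",(288,155),(628,146)),("backR",(336,117),(724,117)),("mouthR",(179,43),(606,22)),
 ("trayL",(34,133),(446,107)),("trayNear",(152,212),(530,222))):
    print(n,tri(S(*a),D(*c)))
for n,uv in (("tape",(174,193)),("tin",(293,314)),("brass",(276,284)),("sd tip",(321,326)),("sd end",(382,273)),("box near top",(372,200)),("wrench",(208,247))): print(n,onz("scene",uv,.01))
E
```

```text
bar (array([ 0.4388, -0.1196,  0.1292]), np.float64(0.0006616309752539626))
[ 0.4653 -0.1636  0.008 ] [ 0.46   -0.1655  0.008 ] (array([ 0.4613, -0.1661,  0.0104]), np.float64(0.0023172484783196144))
[ 0.4657 -0.2475  0.008 ] [ 0.4661 -0.2528  0.008 ] (array([ 0.4702, -0.2444, -0.0004]), np.float64(0.00046834343737204816))
[ 0.5832 -0.2404  0.008 ] [ 0.5877 -0.2401  0.008 ] (array([ 0.5878, -0.2383,  0.0047]), np.float64(0.0016638454110708958))
edges 0.08559954146127867 0.11991983401994222
ang 4.712392707944321 92.19764142141848 centre [ 0.524  -0.2024  0.008 ]
mouthL (array([ 0.4838, -0.0791,  0.146 ]), np.float64(0.0013450934697412193))
backL (array([ 0.4969, -0.2277,  0.1589]), np.float64(0.0034733821194844155))
backR (array([ 0.5611, -0.2245,  0.157 ]), np.float64(0.0009336586130191148))
mouthR (array([ 0.5498, -0.071 ,  0.1438]), np.float64(0.0014402536260609067))
trayL (array([0.4595, 0.0219, 0.0358]), np.float64(0.0017051268389777043))
trayNear (array([ 0.4773, -0.1107,  0.0177]), np.float64(0.002989207529779452))
tape [0.4154 0.1543 0.01  ]
tin [ 0.3718 -0.315   0.01  ]
brass [ 0.3997 -0.2426  0.01  ]
sd tip [ 0.3915 -0.3714  0.01  ]
sd end [ 0.5891 -0.3924  0.01  ]
box near top [ 0.7787 -0.2507  0.01  ]
wrench [ 0.3603 -0.0581  0.01  ]
```

```bash
python3 - <<'E'
from h import *
np.set_printoptions(precision=3,suppress=True)
for n,a,b in(("cab front near bottom",(142,188),(178,163)),("cab near top",(133,142),(170,122)),("cab far left top",(98,142),(160,97)),("bench corner",(110,165),(180,180))):
    print(n,onz("scene",a,0),onz("side",b,0),tri(a,b))
E
```

```text
cab front near bottom [0.368 0.246 0.   ] [0.361 0.241 0.   ] (array([0.364, 0.24 , 0.003]), np.float64(0.0034135623813141194))
cab near top [0.472 0.462 0.   ] [ 0.404  0.548 -0.   ] (array([0.351, 0.194, 0.182]), np.float64(0.010677378984829554))
cab far left top [0.39  0.545 0.   ] [0.417 0.804 0.   ] (array([0.311, 0.234, 0.222]), np.float64(0.02599475743972314))
bench corner [0.357 0.406 0.   ] [0.343 0.14  0.   ] (array([ 0.49 ,  0.862, -0.417]), np.float64(0.06340990128330004))
```

Call:
move_arm([
  {"hand": 0,"tz": -0.04},
  {"hand": 0,"tz": -0.04,"rz": -9.5},
  {"hand": 0,"tz": -0.03,"rz": -9.5},
  {"hand": 0},
], squeeze=10)

```text
invalid input at $.motion[0]: expected keys hand, tx, ty, tz, rx, ry, rz
```

Call:
move_arm([
  {"hand": 0,"tx": 0,"ty": 0,"tz": -0.05,"rx": 0,"ry": 0,"rz": 0},
  {"hand": 0,"tx": 0,"ty": 0,"tz": -0.05,"rx": 0,"ry": 0,"rz": -9.5},
  {"hand": 0,"tx": 0,"ty": 0,"tz": 0,"rx": 0,"ry": 0,"rz": -9.5},
  {"hand": 0,"tx": -0.03,"ty": -0.04,"tz": 0,"rx": 0,"ry": 0,"rz": 0},
  {"hand": 0,"tx": -0.03,"ty": -0.05,"tz": 0,"rx": 0,"ry": 0,"rz": 0},
  {"hand": 0,"tx": -0.03,"ty": -0.05,"tz": 0,"rx": 0,"ry": 0,"rz": 0},
  {"hand": 0,"tx": -0.03,"ty": -0.05,"tz": 0,"rx": 0,"ry": 0,"rz": 0},
  {"hand": 0,"tx": -0.03,"ty": -0.05,"tz": 0,"rx": 0,"ry": 0,"rz": 0},
  {"hand": 0,"tx": -0.03,"ty": -0.05,"tz": 0,"rx": 0,"ry": 0,"rz": 0},
  {"hand": 0,"tx": -0.03,"ty": -0.05,"tz": 0,"rx": 0,"ry": 0,"rz": 0},
  {"hand": 0,"tx": 0,"ty": -0.05,"tz": 0,"rx": 0,"ry": 0,"rz": 0},
  {"hand": 0,"tx": 0,"ty": -0.05,"tz": 0,"rx": 0,"ry": 0,"rz": 0},
  {"hand": 0,"tx": 0,"ty": -0.05,"tz": 0,"rx": 0,"ry": 0,"rz": 0},
  {"hand": 0,"tx": 0,"ty": -0.05,"tz": 0,"rx": 0,"ry": 0,"rz": 0},
  {"hand": 0,"tx": 0,"ty": -0.05,"tz": 0,"rx": 0,"ry": 0,"rz": 0},
  {"hand": 0,"tx": 0,"ty": -0.05,"tz": 0,"rx": 0,"ry": 0,"rz": 0},
  {"hand": 0,"tx": 0,"ty": 0,"tz": 0,"rx": 0,"ry": 0,"rz": 0},
  {"hand": 0,"tx": 0,"ty": 0,"tz": 0,"rx": 0,"ry": 0,"rz": 0},
], squeeze=10)

```text
time_s: 2.35
tool_pos: [0.4159, -0.016, 0.3395]
tcp_rot: [-0.0, -0.039, 0.999, 0.0]
ft_force: [-0.0, -0.0, 0.5]
grip_width: 0.003
finger_force: 0.0
```

Call:
move_arm([
  {"hand": 0,"tx": -0.006,"ty": -0.05,"tz": 0.03,"rx": 0,"ry": 0,"rz": 0},
  {"hand": 0,"tx": -0.006,"ty": -0.055,"tz": 0.03,"rx": 0,"ry": 0,"rz": 0},
  {"hand": 0,"tx": 0,"ty": 0,"tz": 0.03,"rx": 0,"ry": 0,"rz": 0},
  {"hand": 0,"tx": 0,"ty": 0,"tz": 0,"rx": 0,"ry": 0,"rz": 0},
  {"hand": 0,"tx": 0,"ty": 0,"tz": 0,"rx": 0,"ry": 0,"rz": 0},
])

```text
time_s: 2.98
tool_pos: [0.4368, -0.1189, 0.2506]
tcp_rot: [0.0, -0.04, 0.999, 0.0]
ft_force: [0.9, 0.1, 0.5]
grip_width: 0.006
finger_force: 0.0
```

```bash
cat >> h.py <<'E'
from scipy.spatial.transform import Rotation as Ro
def wray(s,uv):
    p=arm.camera_params("wrist");q=s["tcp_rot"];T=np.eye(4);T[:3,:3]=Ro.from_quat([q[1],q[2],q[3],q[0]]).as_matrix();T[:3,3]=s["tool_pos"]
    p=dict(p);p["extrinsics"]=T@p["T_tool_cam"]; return ray(p,uv)
E
python3 - <<'E'
from h import *
np.set_printoptions(precision=4,suppress=True)
s=arm.state(); im=arm.capture("wrist"); cv2.imwrite("pics/w1.png",im); sd=arm.capture("side"); cv2.imwrite("pics/s1.png",sd)
sc=arm.capture("scene"); cv2.imwrite("pics/sc1.png",sc)
print(s["tool_pos"],s["ft_force"])
for c,st,m in blobs(im,(0,120,60),(7,255,255),(0,0,512,384),60):
    o,d=wray(s,c); print(c,st,cv2.minAreaRect(np.argwhere(m)[:,::-1].astype(np.float32)),o+d*(.131-o[2])/d[2])
o=np.hstack([cv2.resize(im,(400,300)),cv2.resize(sd,(400,300))]); cv2.imwrite("pics/v1.png",o)
E
```

```text
[ 0.4368 -0.1189  0.2506] [0.9174 0.1194 0.5426]
[251.7328 190.3172] [243 173  19  37 580] ((252.0, 191.0), (36.0, 18.0), 90.0) [ 0.4371 -0.1175  0.131 ]
[239.5014 247.815 ] [226 221  22  61 708] ((236.97171020507812, 250.65093994140625), (20.676118850708008, 59.85649490356445), 2.4895527362823486) [ 0.504  -0.1255  0.131 ]
[261.6524 248.1745] [254 222  23  60 699] ((264.6253967285156, 251.1349639892578), (58.91289520263672, 21.622709274291992), 87.70938873291016) [ 0.5025 -0.1013  0.131 ]
[ 70.6145 237.4036] [ 61 232  21  11 166] ((71.0, 237.0), (10.0, 20.0), 90.0) [ 0.506  -0.3077  0.131 ]
[ 20.7663 281.6054] [   0  263   45   45 1224] ((17.952974319458008, 282.263916015625), (37.27091598510742, 48.45219421386719), 73.53998565673828) [ 0.5674 -0.3711  0.131 ]
[479.3945 326.396 ] [ 436  264   76  107 4753] ((483.0294494628906, 322.8823547363281), (69.36518096923828, 113.74919891357422), 14.03624439239502) [0.5879 0.1717 0.131 ]
[ 29.613  347.0978] [   0  321   64   50 2739] ((31.5, 345.5), (49.0, 63.0), 90.0) [ 0.6646 -0.3771  0.131 ]
```

View pics/v1.png

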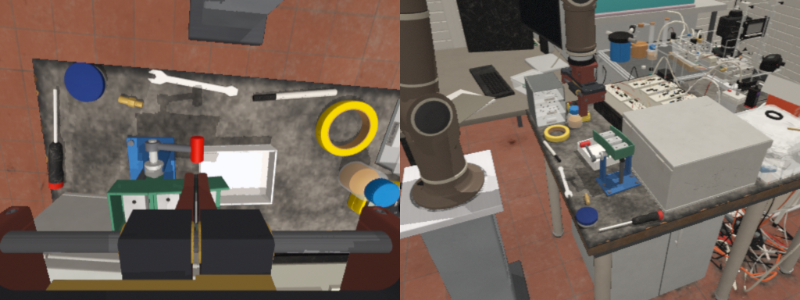

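Wrist view: the bar at about (252,190), aligned with the tool, the fingertips at about (250,225), right above it. Descending to just above the bar.

Call:
move_arm([
  {"hand": 0,"tx": 0.002,"ty": 0,"tz": 0.03,"rx": 0,"ry": 0,"rz": 0},
  {"hand": 0,"tx": 0,"ty": 0,"tz": 0.03,"rx": 0,"ry": 0,"rz": 0},
  {"hand": 0,"tx": 0,"ty": 0,"tz": 0.016,"rx": 0,"ry": 0,"rz": 0},
  {"hand": 0,"tx": 0,"ty": 0,"tz": 0.006,"rx": 0,"ry": 0,"rz": 0},
  {"hand": 0,"tx": 0,"ty": 0,"tz": 0,"rx": 0,"ry": 0,"rz": 0},
  {"hand": 0,"tx": 0,"ty": 0,"tz": 0,"rx": 0,"ry": 0,"rz": 0},
  {"hand": 0,"tx": 0,"ty": 0,"tz": 0,"rx": 0,"ry": 0,"rz": 0},
  {"hand": 0,"tx": 0,"ty": 0,"tz": 0,"rx": 0,"ry": 0,"rz": 0},
])

```text
time_s: 4.12
tool_pos: [0.4343, -0.1202, 0.1682]
tcp_rot: [0.0, -0.039, 0.999, 0.0]
ft_force: [-0.5, -0.4, -0.2]
grip_width: 0.008
finger_force: 0.0
```

```bash
cat > look.py <<'E'
import sys
from h import *
# block tracking: bright low-saturation pixels in the cup window of both fixed views; state
np.set_printoptions(precision=4,suppress=True)
t=sys.argv[1]
s=arm.state();print(s["time_s"],s["tool_pos"],s["ft_force"])
for n,roi in(("scene",(205,155,345,285)),("side",(215,155,320,260))):
    im=arm.capture(n);cv2.imwrite(f"pics/{n}_{t}.png",im)
    for c,st,m in blobs(im,(0,0,110),(180,60,255),roi,12): print(n,c.round(1),st)
E
python3 look.py a
python3 - <<'E'
import cv2,numpy as np
a=cv2.imread("pics/scene_a.png")[155:285,205:345];b=cv2.imread("pics/side_a.png")[155:260,215:320]
cv2.imwrite("pics/va.png",np.hstack([cv2.resize(a,(400,371)),cv2.resize(b,(371,371))]))
E
```

```text
4.125 [ 0.4343 -0.1202  0.1682] [-0.488  -0.4455 -0.1964]
scene [313.4 173.3] [279 155  66  38 211]
scene [325.8 164.9] [290 155  55  31 875]
scene [237.8 210. ] [ 216  183   49   52 1055]
scene [287.5 192. ] [278 185  20  15 182]
scene [303.3 200.3] [292 192  23  18 237]
scene [265.8 210.9] [253 199  27  26 362]
scene [279.5 215.8] [276 213   8   7  27]
scene [227.4 264.3] [207 244  45  41 340]
side [264.4 160.1] [261 155  10  11  70]
side [306.5 194.9] [ 284  155   36   99 2178]
side [271.5 178.1] [247 164  46  29 530]
side [239.5 197. ] [ 215  166   66   59 1670]
side [232.5 249.5] [215 237  41  23 238]
side [315.9 255.2] [314 253   4   6  13]
```

View pics/va.png

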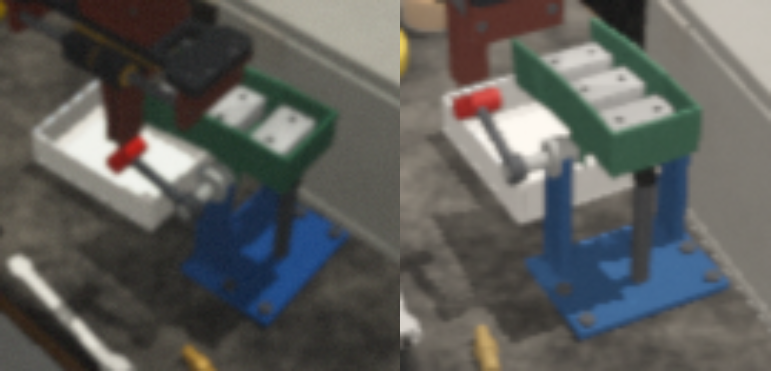

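The side view shows the three blocks unobstructed; the scene view has a dark red gripper part at crop (190,120) which I check for clearance.

```bash
python3 - <<'E'
from h import *
np.set_printoptions(precision=3,suppress=True)
S=lambda x,y:(205+x/2.857,155+y/2.857); D=lambda x,y:(215+(x-400)/3.533,155+y/3.533)
def onp(n,uv,ax,v):
    o,d=ray(arm.camera_params(n),uv); return o+d*(v-o[ax])/d[ax]
for x in(.40,.434,.47):
    print(x,"scene red hang",onp("scene",S(188,125),0,x),"grey right",onp("scene",S(250,45),0,x))
for y in(-.21,-.12,-.03): print(y,"side red low L/R",onp("side",D(455,85),1,y),onp("side",D(490,80),1,y),"side body right",onp("side",D(562,28),1,y))
E
```

```text
0.4 scene red hang [ 0.4   -0.216  0.253] grey right [ 0.4   -0.258  0.342]
0.434 scene red hang [ 0.434 -0.186  0.209] grey right [ 0.434 -0.232  0.307]
0.47 scene red hang [ 0.47  -0.155  0.163] grey right [ 0.47  -0.205  0.27 ]
-0.21 side red low L/R [ 0.394 -0.21   0.21 ] [ 0.417 -0.21   0.208] side body right [ 0.466 -0.21   0.235]
-0.12 side red low L/R [ 0.423 -0.12   0.146] [ 0.45  -0.12   0.144] side body right [ 0.505 -0.12   0.174]
-0.03 side red low L/R [ 0.453 -0.03   0.083] [ 0.482 -0.03   0.08 ] side body right [ 0.543 -0.03   0.114]
```

Call:
move_arm([
  {"hand": 0,"tx": 0,"ty": 0,"tz": 0.005,"rx": 0,"ry": 0,"rz": 0},
  {"hand": 0,"tx": 0,"ty": 0,"tz": 0.004,"rx": 0,"ry": 0,"rz": 0},
  {"hand": 0,"tx": 0,"ty": 0,"tz": 0.003,"rx": 0,"ry": 0,"rz": 0},
  {"hand": 0,"tx": 0,"ty": 0,"tz": 0.002,"rx": 0,"ry": 0,"rz": 0},
  {"hand": 0,"tx": 0,"ty": 0,"tz": 0,"rx": 0,"ry": 0,"rz": 0},
  {"hand": 0,"tx": 0,"ty": 0,"tz": 0,"rx": 0,"ry": 0,"rz": 0},
  {"hand": 0,"tx": 0,"ty": 0,"tz": 0,"rx": 0,"ry": 0,"rz": 0},
  {"hand": 0,"tx": 0,"ty": 0,"tz": 0,"rx": 0,"ry": 0,"rz": 0},
])

```text
time_s: 5.22
tool_pos: [0.4342, -0.1203, 0.1539]
tcp_rot: [0.0, -0.039, 0.999, 0.0]
ft_force: [-0.1, -0.4, 0.1]
grip_width: 0.004
finger_force: 0.0
```

```bash
cat > look.py <<'E'
import sys
from h import *
np.set_printoptions(precision=4,suppress=True)
t=sys.argv[1]
s=arm.state();im=arm.capture("side");cv2.imwrite(f"pics/side_{t}.png",im)
z=s["tool_pos"][2]-.017-.009-.110; print(round(s["time_s"],2),s["tool_pos"],s["ft_force"],"tilt~",round(np.arcsin(16/64)-np.arcsin(z/.064),3))
for c,st,m in blobs(im,(0,120,70),(6,255,255),(215,155,320,260)): print("red",c.round(1),st[4])
for c,st,m in blobs(im,(0,0,145),(180,50,255),(245,155,300,205),20): print("white",c.round(1),st)
if len(sys.argv)>2: cv2.imwrite(f"pics/v_{t}.png",cv2.resize(im[140:260,205:325],(480,480)))
E
python3 look.py b
```

```text
5.22 [ 0.4342 -0.1203  0.1539] [-0.0739 -0.3616  0.0693] tilt~ -0.031
red [240.8 170.9] 393
white [292.2 158.3] [288 155   9   8  23]
white [273.2 179.2] [255 167  37  25 438]
white [251.7 191.1] [245 176  18  29 285]
white [267.9 202.1] [264 199  10   6  41]
```

Call:
move_arm([
  {"hand": 0,"tx": 0,"ty": 0,"tz": 0.001,"rx": 0,"ry": 0,"rz": 0},
  {"hand": 0,"tx": 0,"ty": 0,"tz": 0.001,"rx": 0,"ry": 0,"rz": 0},
  {"hand": 0,"tx": 0,"ty": 0,"tz": 0.001,"rx": 0,"ry": 0,"rz": 0},
  {"hand": 0,"tx": 0,"ty": 0,"tz": 0,"rx": 0,"ry": 0,"rz": 0},
  {"hand": 0,"tx": 0,"ty": 0,"tz": 0,"rx": 0,"ry": 0,"rz": 0},
  {"hand": 0,"tx": 0,"ty": 0,"tz": 0,"rx": 0,"ry": 0,"rz": 0},
])

```text
time_s: 6.02
tool_pos: [0.4342, -0.1203, 0.1509]
tcp_rot: [0.0, -0.039, 0.999, 0.0]
ft_force: [0.2, 2.7, 2.6]
grip_width: 0.005
finger_force: 1.2
```

```bash
python3 look.py c
```

```text
6.03 [ 0.4342 -0.1203  0.1509] [0.1669 2.7043 2.5969] tilt~ 0.018
red [240.7 171.9] 380
white [293.6 159.7] [288 155  12  12  30]
white [273.  179.2] [255 168  37  24 415]
white [251.7 191.2] [245 176  18  29 285]
white [267.9 202.1] [264 199  10   6  41]
```

Call:
move_arm([
  {"hand": 0,"tx": 0,"ty": 0.0005,"tz": 0.001,"rx": 0,"ry": 0,"rz": 0},
  {"hand": 0,"tx": 0,"ty": 0.0005,"tz": 0.001,"rx": 0,"ry": 0,"rz": 0},
  {"hand": 0,"tx": 0,"ty": 0.0005,"tz": 0.001,"rx": 0,"ry": 0,"rz": 0},
  {"hand": 0,"tx": 0,"ty": 0,"tz": 0,"rx": 0,"ry": 0,"rz": 0},
  {"hand": 0,"tx": 0,"ty": 0,"tz": 0,"rx": 0,"ry": 0,"rz": 0},
  {"hand": 0,"tx": 0,"ty": 0,"tz": 0,"rx": 0,"ry": 0,"rz": 0},
])

```text
time_s: 6.82
tool_pos: [0.4341, -0.119, 0.1479]
tcp_rot: [0.0, -0.039, 0.999, -0.0]
ft_force: [1.3, -0.7, 1.3]
grip_width: 0.009
finger_force: 0.9
```

```bash
python3 look.py d
```

```text
6.83 [ 0.4341 -0.119   0.1479] [ 1.2725 -0.739   1.2665] tilt~ 0.066
red [240.6 172.6] 384
white [292.1 158.2] [288 155   9   8  22]
white [272.9 179.1] [256 169  36  21 365]
white [251.7 191.7] [245 176  18  29 268]
white [269.5 202.3] [264 199  16   6  53]
```

Call:
move_arm([
  {"hand": 0,"tx": 0,"ty": 0.0002,"tz": 0.0005,"rx": 0,"ry": 0,"rz": 0},
  {"hand": 0,"tx": 0,"ty": 0,"tz": 0.0005,"rx": 0,"ry": 0,"rz": 0},
  {"hand": 0,"tx": 0,"ty": 0,"tz": 0.0005,"rx": 0,"ry": 0,"rz": 0},
  {"hand": 0,"tx": 0,"ty": 0,"tz": 0.0005,"rx": 0,"ry": 0,"rz": 0},
  {"hand": 0,"tx": 0,"ty": 0,"tz": 0,"rx": 0,"ry": 0,"rz": 0},
  {"hand": 0,"tx": 0,"ty": 0,"tz": 0,"rx": 0,"ry": 0,"rz": 0},
  {"hand": 0,"tx": 0,"ty": 0,"tz": 0,"rx": 0,"ry": 0,"rz": 0},
  {"hand": 0,"tx": 0,"ty": 0,"tz": 0,"rx": 0,"ry": 0,"rz": 0},
])

```text
time_s: 7.88
tool_pos: [0.434, -0.1184, 0.1458]
tcp_rot: [-0.0, -0.039, 0.999, 0.0]
ft_force: [-0.0, 1.7, 2.8]
grip_width: 0.005
finger_force: 1.3
```

```bash
python3 look.py e v
```

```text
7.88 [ 0.434  -0.1184  0.1458] [-0.0395  1.6855  2.761 ] tilt~ 0.098
red [240.6 173.3] 371
white [292.1 158.2] [288 155   9   8  22]
white [272.7 179.2] [256 170  35  19 324]
white [251.6 191.9] [245 176  18  29 262]
white [270.2 202.3] [264 199  17   6  59]
```

View pics/v_e.png

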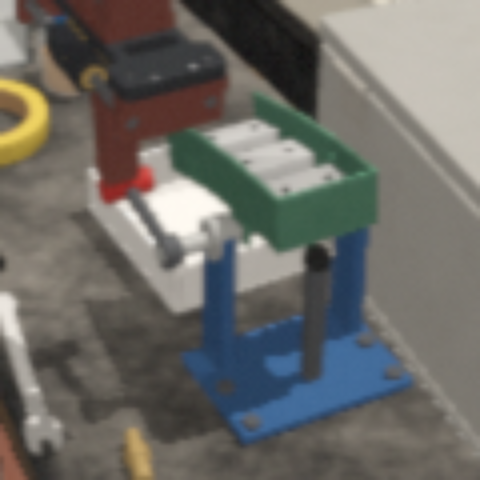

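Blocks are in place (front top at crop (240,135)), bar under the closed fingers. Continuing in small steps.

Call:
move_arm([
  {"hand": 0,"tx": 0,"ty": 0.0002,"tz": 0.0005,"rx": 0,"ry": 0,"rz": 0},
  {"hand": 0,"tx": 0,"ty": 0,"tz": 0.0005,"rx": 0,"ry": 0,"rz": 0},
  {"hand": 0,"tx": 0,"ty": 0,"tz": 0.0005,"rx": 0,"ry": 0,"rz": 0},
  {"hand": 0,"tx": 0,"ty": 0,"tz": 0.0005,"rx": 0,"ry": 0,"rz": 0},
  {"hand": 0,"tx": 0,"ty": 0,"tz": 0,"rx": 0,"ry": 0,"rz": 0},
  {"hand": 0,"tx": 0,"ty": 0,"tz": 0,"rx": 0,"ry": 0,"rz": 0},
  {"hand": 0,"tx": 0,"ty": 0,"tz": 0,"rx": 0,"ry": 0,"rz": 0},
  {"hand": 0,"tx": 0,"ty": 0,"tz": 0,"rx": 0,"ry": 0,"rz": 0},
])

```text
time_s: 8.93
tool_pos: [0.4339, -0.1184, 0.1438]
tcp_rot: [-0.0, -0.039, 0.999, 0.0]
ft_force: [-0.1, -0.1, 3.0]
grip_width: 0.002
finger_force: 1.3
```

```bash
python3 look.py f
```

```text
8.93 [ 0.4339 -0.1184  0.1438] [-0.113  -0.0968  3.0443] tilt~ 0.13
red [240.6 174. ] 375
white [292.1 158.2] [288 155   9   8  22]
white [272.4 178.8] [256 171  34  17 290]
white [251.6 192.1] [245 176  18  29 254]
white [270.9 202.2] [264 198  17   7  67]
```

Call:
move_arm([
  {"hand": 0,"tx": 0,"ty": 0,"tz": 0.0005,"rx": 0,"ry": 0,"rz": 0},
  {"hand": 0,"tx": 0,"ty": 0,"tz": 0.0005,"rx": 0,"ry": 0,"rz": 0},
  {"hand": 0,"tx": 0,"ty": 0,"tz": 0.0005,"rx": 0,"ry": 0,"rz": 0},
  {"hand": 0,"tx": 0,"ty": 0,"tz": 0,"rx": 0,"ry": 0,"rz": 0},
  {"hand": 0,"tx": 0,"ty": 0,"tz": 0,"rx": 0,"ry": 0,"rz": 0},
  {"hand": 0,"tx": 0,"ty": 0,"tz": 0,"rx": 0,"ry": 0,"rz": 0},
  {"hand": 0,"tx": 0,"ty": 0,"tz": 0,"rx": 0,"ry": 0,"rz": 0},
  {"hand": 0,"tx": 0,"ty": 0,"tz": 0,"rx": 0,"ry": 0,"rz": 0},
])

```text
time_s: 9.98
tool_pos: [0.434, -0.1184, 0.1424]
tcp_rot: [-0.0, -0.039, 0.999, 0.0]
ft_force: [-0.1, 1.4, 2.8]
grip_width: 0.007
finger_force: 1.3
```

```bash
python3 look.py g
```

```text
9.97 [ 0.434  -0.1184  0.1424] [-0.1471  1.3866  2.8006] tilt~ 0.153
red [240.5 174.4] 367
white [292.1 158.2] [288 155   9   8  22]
white [272.1 178.9] [255 172  35  16 267]
white [251.5 192.3] [245 176  18  29 246]
white [271.6 202.1] [264 198  20   7  73]
```

Call:
move_arm([
  {"hand": 0,"tx": 0,"ty": 0,"tz": 0.0005,"rx": 0,"ry": 0,"rz": 0},
  {"hand": 0,"tx": 0,"ty": 0,"tz": 0.0005,"rx": 0,"ry": 0,"rz": 0},
  {"hand": 0,"tx": 0,"ty": 0,"tz": 0.0005,"rx": 0,"ry": 0,"rz": 0},
  {"hand": 0,"tx": 0,"ty": 0,"tz": 0,"rx": 0,"ry": 0,"rz": 0},
  {"hand": 0,"tx": 0,"ty": 0,"tz": 0,"rx": 0,"ry": 0,"rz": 0},
  {"hand": 0,"tx": 0,"ty": 0,"tz": 0,"rx": 0,"ry": 0,"rz": 0},
  {"hand": 0,"tx": 0,"ty": 0,"tz": 0,"rx": 0,"ry": 0,"rz": 0},
  {"hand": 0,"tx": 0,"ty": 0,"tz": 0,"rx": 0,"ry": 0,"rz": 0},
])

```text
time_s: 11.02
tool_pos: [0.4341, -0.1185, 0.1409]
tcp_rot: [0.0, -0.039, 0.999, -0.0]
ft_force: [-0.6, 0.7, 4.8]
grip_width: 0.006
finger_force: 2.4
```

```bash
python3 look.py h
```

```text
11.03 [ 0.4341 -0.1185  0.1409] [-0.564   0.6548  4.7727] tilt~ 0.175
red [240.8 174.9] 366
white [292.1 158.2] [288 155   9   8  22]
white [272.9 179.8] [255 173  35  14 206]
white [251.4 192.3] [245 176  17  29 226]
white [272.  201.9] [264 198  20   7  81]
```

Call:
move_arm([
  {"hand": 0,"tx": 0,"ty": 0,"tz": 0.0005,"rx": 0,"ry": 0,"rz": 0},
  {"hand": 0,"tx": 0,"ty": 0,"tz": 0.0005,"rx": 0,"ry": 0,"rz": 0},
  {"hand": 0,"tx": 0,"ty": 0,"tz": 0.0005,"rx": 0,"ry": 0,"rz": 0},
  {"hand": 0,"tx": 0,"ty": 0,"tz": 0,"rx": 0,"ry": 0,"rz": 0},
  {"hand": 0,"tx": 0,"ty": 0,"tz": 0,"rx": 0,"ry": 0,"rz": 0},
  {"hand": 0,"tx": 0,"ty": 0,"tz": 0,"rx": 0,"ry": 0,"rz": 0},
  {"hand": 0,"tx": 0,"ty": 0,"tz": 0,"rx": 0,"ry": 0,"rz": 0},
  {"hand": 0,"tx": 0,"ty": 0,"tz": 0,"rx": 0,"ry": 0,"rz": 0},
])

```text
time_s: 12.08
tool_pos: [0.434, -0.1182, 0.1394]
tcp_rot: [0.0, -0.039, 0.999, 0.0]
ft_force: [-0.6, 1.5, 5.0]
grip_width: 0.005
finger_force: 2.5
```

```bash
python3 look.py i
```

```text
12.07 [ 0.434  -0.1182  0.1394] [-0.6366  1.4677  5.0418] tilt~ 0.2
red [240.5 175.5] 363
white [292.1 158.2] [288 155   9   8  22]
white [272.1 179.6] [254 173  35  14 198]
white [251.5 192.6] [245 177  17  28 218]
white [272.4 201.8] [264 198  20   7  89]
```

```bash
python3 - <<'E'
import cv2,numpy as np
from rig import arm
sc=arm.capture("scene");sd=arm.capture("side")
c=lambda i,x,y:cv2.resize(i[y:y+110,x:x+110],(400,400),interpolation=2)
cv2.imwrite("pics/j.png",np.hstack([c(sc,210,150),c(sd,215,145)]))
E
```

```text
(no output)
```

View pics/j.png

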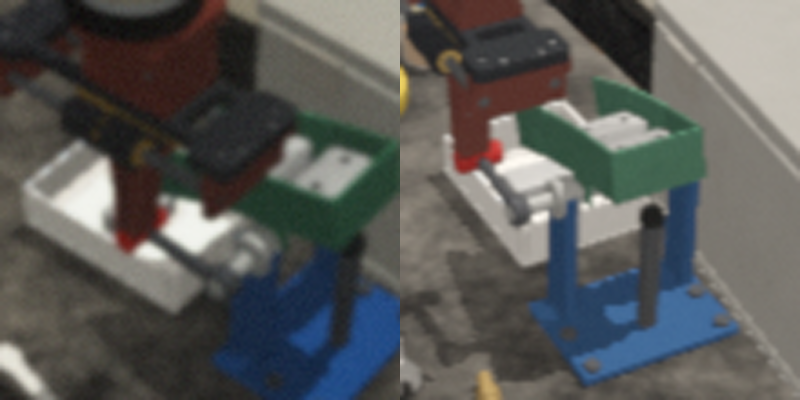

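The side crop shows only two blocks left in the cup, at (615,127) and (640,140). The front block left at about 0.17 rad, and the force stepped up 2 N. Next is the middle block, expected at about 0.25 rad.

Call:
move_arm([
  {"hand": 0,"tx": 0,"ty": 0,"tz": 0.0005,"rx": 0,"ry": 0,"rz": 0},
  {"hand": 0,"tx": 0,"ty": 0,"tz": 0.0005,"rx": 0,"ry": 0,"rz": 0},
  {"hand": 0,"tx": 0,"ty": 0,"tz": 0.0005,"rx": 0,"ry": 0,"rz": 0},
  {"hand": 0,"tx": 0,"ty": 0,"tz": 0,"rx": 0,"ry": 0,"rz": 0},
  {"hand": 0,"tx": 0,"ty": 0,"tz": 0,"rx": 0,"ry": 0,"rz": 0},
  {"hand": 0,"tx": 0,"ty": 0,"tz": 0,"rx": 0,"ry": 0,"rz": 0},
  {"hand": 0,"tx": 0,"ty": 0,"tz": 0,"rx": 0,"ry": 0,"rz": 0},
  {"hand": 0,"tx": 0,"ty": 0,"tz": 0,"rx": 0,"ry": 0,"rz": 0},
  {"hand": 0,"tx": 0,"ty": 0,"tz": 0,"rx": 0,"ry": 0,"rz": 0},
  {"hand": 0,"tx": 0,"ty": 0,"tz": 0,"rx": 0,"ry": 0,"rz": 0},
])

```text
time_s: 13.48
tool_pos: [0.434, -0.1179, 0.1379]
tcp_rot: [-0.0, -0.039, 0.999, 0.0]
ft_force: [-0.8, 2.7, 5.6]
grip_width: 0.003
finger_force: 2.5
```

```bash
python3 look.py k
```

```text
13.47 [ 0.434  -0.1179  0.1379] [-0.8234  2.7228  5.5791] tilt~ 0.224
red [240.7 176. ] 353
white [292.1 158.2] [288 155   9   8  22]
white [271.6 179.2] [254 173  34  13 181]
white [251.1 192.7] [245 177  17  28 203]
white [272.5 201.6] [264 198  20   7  96]
```

Call:
move_arm([
  {"hand": 0,"tx": 0,"ty": 0,"tz": 0.0005,"rx": 0,"ry": 0,"rz": 0},
  {"hand": 0,"tx": 0,"ty": 0,"tz": 0.0005,"rx": 0,"ry": 0,"rz": 0},
  {"hand": 0,"tx": 0,"ty": 0,"tz": 0,"rx": 0,"ry": 0,"rz": 0},
  {"hand": 0,"tx": 0,"ty": 0,"tz": 0,"rx": 0,"ry": 0,"rz": 0},
  {"hand": 0,"tx": 0,"ty": 0,"tz": 0,"rx": 0,"ry": 0,"rz": 0},
  {"hand": 0,"tx": 0,"ty": 0,"tz": 0,"rx": 0,"ry": 0,"rz": 0},
  {"hand": 0,"tx": 0,"ty": 0,"tz": 0,"rx": 0,"ry": 0,"rz": 0},
  {"hand": 0,"tx": 0,"ty": 0,"tz": 0,"rx": 0,"ry": 0,"rz": 0},
  {"hand": 0,"tx": 0,"ty": 0,"tz": 0,"rx": 0,"ry": 0,"rz": 0},
  {"hand": 0,"tx": 0,"ty": 0,"tz": 0,"rx": 0,"ry": 0,"rz": 0},
])

```text
time_s: 14.78
tool_pos: [0.434, -0.1178, 0.1368]
tcp_rot: [-0.0, -0.039, 0.999, 0.0]
ft_force: [-0.7, 3.0, 5.8]
grip_width: 0.008
finger_force: 2.6
```

```bash
python3 look.py l
```

```text
14.78 [ 0.434  -0.1178  0.1368] [-0.7126  2.9578  5.7905] tilt~ 0.239
red [240.4 176.3] 351
white [293.6 159.7] [288 155  12  12  30]
white [271.8 179.3] [256 173  32  13 170]
white [251.1 192.7] [245 177  17  28 198]
white [272.8 201.5] [264 198  20   7 101]
```

Call:
move_arm([
  {"hand": 0,"tx": 0,"ty": 0.0002,"tz": 0.0005,"rx": 0,"ry": 0,"rz": 0},
  {"hand": 0,"tx": 0,"ty": 0.0002,"tz": 0.0005,"rx": 0,"ry": 0,"rz": 0},
  {"hand": 0,"tx": 0,"ty": 0,"tz": 0,"rx": 0,"ry": 0,"rz": 0},
  {"hand": 0,"tx": 0,"ty": 0,"tz": 0,"rx": 0,"ry": 0,"rz": 0},
  {"hand": 0,"tx": 0,"ty": 0,"tz": 0,"rx": 0,"ry": 0,"rz": 0},
  {"hand": 0,"tx": 0,"ty": 0,"tz": 0,"rx": 0,"ry": 0,"rz": 0},
  {"hand": 0,"tx": 0,"ty": 0,"tz": 0,"rx": 0,"ry": 0,"rz": 0},
  {"hand": 0,"tx": 0,"ty": 0,"tz": 0,"rx": 0,"ry": 0,"rz": 0},
  {"hand": 0,"tx": 0,"ty": 0,"tz": 0,"rx": 0,"ry": 0,"rz": 0},
  {"hand": 0,"tx": 0,"ty": 0,"tz": 0,"rx": 0,"ry": 0,"rz": 0},
])

```text
time_s: 16.08
tool_pos: [0.434, -0.1176, 0.1359]
tcp_rot: [-0.0, -0.039, 0.999, 0.0]
ft_force: [-1.0, 2.1, 4.4]
grip_width: 0.007
finger_force: 2.6
```

```bash
python3 look.py m
```

```text
16.07 [ 0.434  -0.1176  0.1359] [-0.9797  2.0638  4.4337] tilt~ 0.255
red [240.6 176.8] 356
white [292.1 158.2] [288 155   9   8  22]
white [271.7 179.2] [255 173  33  12 159]
white [251.  192.9] [245 178  17  27 192]
white [273.1 201.3] [264 198  21   7 107]
```

Call:
move_arm([
  {"hand": 0,"tx": 0,"ty": 0,"tz": 0,"rx": 0,"ry": 0,"rz": 0},
  {"hand": 0,"tx": 0,"ty": 0,"tz": 0,"rx": 0,"ry": 0,"rz": 0},
  {"hand": 0,"tx": 0,"ty": 0,"tz": 0,"rx": 0,"ry": 0,"rz": 0},
  {"hand": 0,"tx": 0,"ty": 0,"tz": 0,"rx": 0,"ry": 0,"rz": 0},
  {"hand": 0,"tx": 0,"ty": 0,"tz": 0,"rx": 0,"ry": 0,"rz": 0},
  {"hand": 0,"tx": 0,"ty": 0,"tz": 0,"rx": 0,"ry": 0,"rz": 0},
  {"hand": 0,"tx": 0,"ty": 0,"tz": 0,"rx": 0,"ry": 0,"rz": 0},
  {"hand": 0,"tx": 0,"ty": 0,"tz": 0,"rx": 0,"ry": 0,"rz": 0},
])

```text
time_s: 17.12
tool_pos: [0.434, -0.1176, 0.1359]
tcp_rot: [-0.0, -0.039, 0.999, 0.0]
ft_force: [-1.6, 2.9, 5.6]
grip_width: 0.005
finger_force: 2.6
```

```bash
python3 look.py n
```

```text
17.12 [ 0.434  -0.1176  0.1359] [-1.5951  2.8769  5.6148] tilt~ 0.255
red [240.6 176.7] 352
white [293.6 159.8] [288 155  12  12  31]
white [271.7 179.2] [255 173  33  12 158]
white [251.  192.9] [245 178  17  27 192]
white [273.2 201.2] [264 197  21   8 107]
```

Call:
move_arm([
  {"hand": 0,"tx": 0,"ty": 0.0002,"tz": 0.0005,"rx": 0,"ry": 0,"rz": 0},
  {"hand": 0,"tx": 0,"ty": 0.0002,"tz": 0.0005,"rx": 0,"ry": 0,"rz": 0},
  {"hand": 0,"tx": 0,"ty": 0,"tz": 0,"rx": 0,"ry": 0,"rz": 0},
  {"hand": 0,"tx": 0,"ty": 0,"tz": 0,"rx": 0,"ry": 0,"rz": 0},
  {"hand": 0,"tx": 0,"ty": 0,"tz": 0,"rx": 0,"ry": 0,"rz": 0},
  {"hand": 0,"tx": 0,"ty": 0,"tz": 0,"rx": 0,"ry": 0,"rz": 0},
  {"hand": 0,"tx": 0,"ty": 0,"tz": 0,"rx": 0,"ry": 0,"rz": 0},
  {"hand": 0,"tx": 0,"ty": 0,"tz": 0,"rx": 0,"ry": 0,"rz": 0},
  {"hand": 0,"tx": 0,"ty": 0,"tz": 0,"rx": 0,"ry": 0,"rz": 0},
  {"hand": 0,"tx": 0,"ty": 0,"tz": 0,"rx": 0,"ry": 0,"rz": 0},
])

```text
time_s: 18.42
tool_pos: [0.434, -0.1175, 0.1349]
tcp_rot: [0.0, -0.039, 0.999, 0.0]
ft_force: [0.0, 1.9, 6.4]
grip_width: 0.007
finger_force: 3.0
```

```bash
python3 look.py o
```

```text
18.43 [ 0.434  -0.1175  0.1349] [0.0165 1.8895 6.3879] tilt~ 0.269
red [240.7 176.8] 362
white [293.6 159.7] [288 155  12  12  30]
white [261.7 176.6] [255 173  13   9  48]
white [251.1 193.2] [245 178  17  27 183]
white [279.3 181.8] [273 180  14   5  24]
white [273.3 201.2] [264 198  21   7 108]
```

```bash
python3 - <<'E'
import cv2,numpy as np
from rig import arm
sc=arm.capture("scene");sd=arm.capture("side")
c=lambda i,x,y:cv2.resize(i[y:y+110,x:x+110],(400,400),interpolation=2)
cv2.imwrite("pics/p.png",np.hstack([c(sc,210,150),c(sd,215,145)]))
E
```

```text
(no output)
```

View pics/p.png

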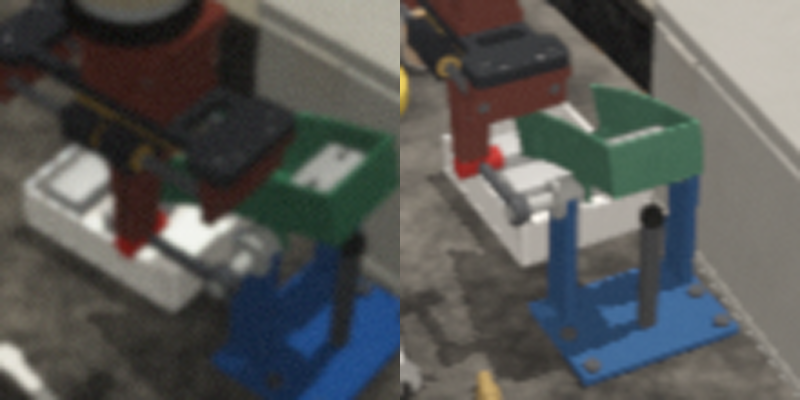

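Only the rear block is still in the cup (scene crop (330,165)), and one block shows at the tray's far end (75,185). I hold briefly, then let the cup back up slowly.

Call:
move_arm([
  {"hand": 0,"tx": 0,"ty": 0,"tz": 0,"rx": 0,"ry": 0,"rz": 0},
  {"hand": 0,"tx": 0,"ty": 0,"tz": 0,"rx": 0,"ry": 0,"rz": 0},
  {"hand": 0,"tx": 0,"ty": 0,"tz": 0,"rx": 0,"ry": 0,"rz": 0},
  {"hand": 0,"tx": 0,"ty": 0,"tz": 0,"rx": 0,"ry": 0,"rz": 0},
  {"hand": 0,"tx": 0,"ty": 0,"tz": -0.001,"rx": 0,"ry": 0,"rz": 0},
  {"hand": 0,"tx": 0,"ty": 0,"tz": -0.001,"rx": 0,"ry": 0,"rz": 0},
  {"hand": 0,"tx": 0,"ty": 0,"tz": -0.0015,"rx": 0,"ry": 0,"rz": 0},
  {"hand": 0,"tx": 0,"ty": -0.0003,"tz": -0.0015,"rx": 0,"ry": 0,"rz": 0},
  {"hand": 0,"tx": 0,"ty": -0.0003,"tz": -0.0015,"rx": 0,"ry": 0,"rz": 0},
  {"hand": 0,"tx": 0,"ty": -0.0003,"tz": -0.0015,"rx": 0,"ry": 0,"rz": 0},
  {"hand": 0,"tx": 0,"ty": -0.0003,"tz": -0.0015,"rx": 0,"ry": 0,"rz": 0},
  {"hand": 0,"tx": 0,"ty": -0.0003,"tz": -0.0015,"rx": 0,"ry": 0,"rz": 0},
  {"hand": 0,"tx": 0,"ty": -0.0003,"tz": -0.0015,"rx": 0,"ry": 0,"rz": 0},
  {"hand": 0,"tx": 0,"ty": -0.0003,"tz": -0.0015,"rx": 0,"ry": 0,"rz": 0},
  {"hand": 0,"tx": 0,"ty": -0.0003,"tz": -0.0015,"rx": 0,"ry": 0,"rz": 0},
  {"hand": 0,"tx": 0,"ty": -0.0003,"tz": -0.0015,"rx": 0,"ry": 0,"rz": 0},
  {"hand": 0,"tx": 0,"ty": 0,"tz": -0.0015,"rx": 0,"ry": 0,"rz": 0},
  {"hand": 0,"tx": 0,"ty": 0,"tz": -0.0015,"rx": 0,"ry": 0,"rz": 0},
  {"hand": 0,"tx": 0,"ty": 0,"tz": -0.0015,"rx": 0,"ry": 0,"rz": 0},
  {"hand": 0,"tx": 0,"ty": 0,"tz": -0.0015,"rx": 0,"ry": 0,"rz": 0},
])

```text
time_s: 21.08
tool_pos: [0.434, -0.1201, 0.1578]
tcp_rot: [-0.0, -0.039, 0.999, 0.0]
ft_force: [-0.5, -0.8, 1.0]
grip_width: 0.006
finger_force: 0.0
```

Call:
move_arm([
  {"hand": 0,"tx": 0,"ty": 0,"tz": -0.003,"rx": 0,"ry": 0,"rz": 0},
  {"hand": 0,"tx": 0,"ty": 0,"tz": -0.01,"rx": 0,"ry": 0,"rz": 0},
  {"hand": 0,"tx": 0,"ty": 0,"tz": -0.03,"rx": 0,"ry": 0,"rz": 0},
  {"hand": 0,"tx": 0,"ty": 0,"tz": -0.05,"rx": 0,"ry": 0,"rz": 0},
  {"hand": 0,"tx": 0.03,"ty": 0,"tz": -0.05,"rx": 0,"ry": 0,"rz": 0},
  {"hand": 0,"tx": 0.03,"ty": 0.05,"tz": -0.03,"rx": 0,"ry": 0,"rz": 0},
  {"hand": 0,"tx": 0,"ty": 0.05,"tz": 0,"rx": 0,"ry": 0,"rz": 0},
  {"hand": 0,"tx": 0,"ty": 0.05,"tz": 0,"rx": 0,"ry": 0,"rz": 0},
  {"hand": 0,"tx": 0,"ty": 0,"tz": 0,"rx": 0,"ry": 0,"rz": 0},
  {"hand": 0,"tx": 0,"ty": 0,"tz": 0,"rx": 0,"ry": 0,"rz": 0},
])

```text
time_s: 22.32
tool_pos: [0.3643, 0.0215, 0.3298]
tcp_rot: [0.0, -0.039, 0.999, -0.0]
ft_force: [0.1, -0.3, -0.3]
grip_width: 0.006
finger_force: 0.0
```

```bash
python3 - <<'E'
import cv2,numpy as np
from h import *
sc=arm.capture("scene");sd=arm.capture("side");s=arm.state();print(s["time_s"],s["tool_pos"],s["ft_force"])
for n,i,r in(("scene",sc,(205,155,345,285)),("side",sd,(215,155,320,260))):
    print(n,[(c.round(1),st[4]) for c,st,m in blobs(i,(0,120,70),(6,255,255),r)])
c=lambda i,x,y:cv2.resize(i[y:y+110,x:x+110],(400,400),interpolation=2)
cv2.imwrite("pics/q.png",np.hstack([c(sc,210,160),c(sd,215,145)]))
E
```

```text
22.425 [0.36434925 0.02116314 0.32960285] [-0.59745767  0.28074689 -1.30105909]
scene [(array([248.8, 208.6]), np.int32(105))]
side [(array([236.2, 183.5]), np.int32(72))]
```

View pics/q.png

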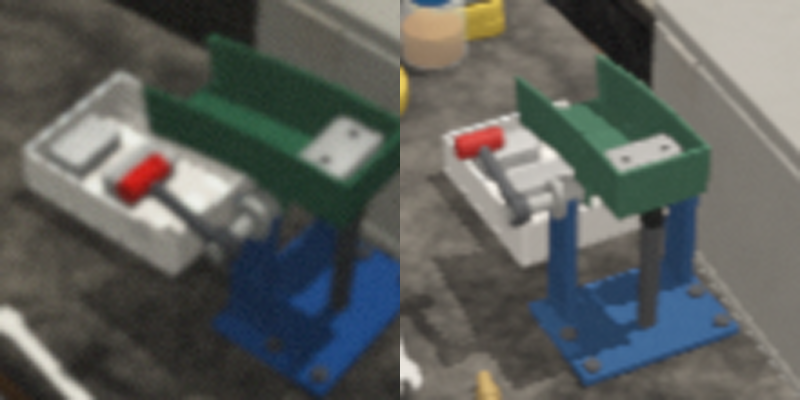

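The tray holds both blocks (scene crop (85,143) and (130,175)), and the rear block is in the cup at (343,147). The bar is back at its start pixel, so the cup is level. I'm handing in.

```bash
python3 -c "
from rig import arm
print(arm.hand_in())"
```

```text
the job is handed in; nothing more can be done
None
```

The front and middle blocks were tipped one at a time into the tray, the rear block is still in the cup, the cup is back level, and the job was handed in at about 22 s (no verdict came back).

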